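# Check the hand lever of a gel-casting clamp

## Robot

A 7-joint arm with a two-finger parallel gripper is mounted at the origin on the work surface. World frame = base frame: x ahead of the robot, y to its left, z up, the work surface at z = 0. Lengths are in m, angles in rad, forces in N, time in s.
With the tool pointing down it reaches from about 0.4 to 0.875 m from the base axis. Payload 19.3 kg.
Tool frame: the origin (TCP) lies at the very end of the fingers, on their centre line; the grasp point (between the pads) lies 19 mm behind it; z points along the fingers, y is the line along which they close (so a half turn about z gives the same grasp; the last joint's range is limited). The gripper opens to 85 mm and grips with 20 to 120 N. Pads are 22 mm wide; open, the fingers measure 114 mm over their backs; the gripper's body (76 mm by 85 mm) begins 54 mm behind the grasp point. The pads swing forward as they close: fully open they stand 13 mm farther back than shut.
Start: joints at [1.113, 0.521, -0.036, 1.599, 0.021, 1.021, -0.113], TCP at [0.236, -0.579, 0.231] pointing down, gripper open.
Joint ranges: [-2.91, 2.91], [-0.3, 2.13], [-1.5, 1.42], [0.17, 2.43], [-1.26, 4.41], [0.16, 1.93], [-2.52, 2.52]. Speed limits (rad/s): [1.89, 1.89, 2.39, 2.39, 3.01, 3.01, 3.01].

## Interface

Orientations are given as [roll, pitch, yaw] about the fixed x, y, z axes, in that order (R = Rz(yaw) Ry(pitch) Rx(roll)).
In Python, from workcell import bot gives the robot as it stands.
- The arm moves only by the shell command python3 -m crank 'ROWS' [FORCE]. ROWS is a JSON object of lists of equal length, an entry for each row: "travel": the shift along the world's x, y, z in cm, a list of three; "turn": the turn, a rotation vector about the world's x, y, z in degrees, a list of three; "gripper": the closure, from 0 (fully open) to 1 (shut). A call has exactly 5 rows; each row is the pose to reach, as a shift and turn from the pose commanded when the call began; what a row does not reach only later rows make up. A row lasts 1/10 s, in which the tool goes at most 50 mm and 8.59 degrees, less where a joint would pass 70% of its speed; a pose out of reach is approached as far as the arm can. A call with a gripper value outside its range is refused whole. The fingers move at their own pace and stop on an object; FORCE is the grip in N (left out, the last holds). Time passes only in rows, so rows that repeat a pose let the fingers close, or fill a call up. It gives the time, the measured TCP pose, the force, the opening and the grip force at its end, in the units of the state.
- bot.observe(): the state, without advancing time (a new reading comes with each control period).
- bot.grab_frame(name): name is "scene" or "top" or "wrist"; returns a dict with "pixels" (480x640x3 uint8, red, green, blue), "fx", "fy", "cx", "cy" (pixels), "extrinsics" (4x4, takes a point from world to camera coordinates). Camera axes: x right, y down, z forward; pixel columns grow to the right and rows downward; lengths in m; the calibration is good to about 2 mm. A picture is of the moment at which its call begins. There is no depth.
- bot.job_done(): hands the job in; it is judged then, once.
The state is a dict: "clock": time; "qpos": joint angles; "qd": joint speeds; "joint_efforts": joint torques, N m; "position": TCP position; "tool_rot": TCP orientation; "force": force on the tool from outside, world axes, zero at the start; "moment": the same for the moment, N m; "grip_width": finger opening in m; "finger_force": force on a finger pad.
Only numpy, scipy, OpenCV 4.12 (cv2) and the standard library are available. Lean on these libraries where they do the work, as an engineer would, in place of code of your own. Each camera call takes 0.05 s, during which the arm holds its last target. There are 200 camera calls.

## Task

Check the hand lever of the gel-casting clamp: with the outside of the fingers, push the red lever in from its outer side towards the black bar until it comes up against its stop, short of the bar, and keep leaning on it so that it bears firmly against the stop for about two seconds, without forcing it. Then let it spring all the way back out and move clear. Do not put a finger behind the lever or pinch it, do not touch the bar or its stop, and leave the measuring cylinder, the pipette and the blue tray where they are.

Things in the scene. Friction and masses are not known exactly. Their poses are not given: they have to be found in the camera images.
- clamp: Fixed bench clamp. Origin on the bench under the lever's upright hinge axis; x points from lever to bar (the way to push), y from hinge to gel cassette, z up. Place and yaw vary. Aluminium base plate 12 mm thick, x -65 to 95, y -190 to 140 mm; clear cassette and cheeks x -40 to 70, y 33 to 112 mm, 102 mm tall; hinge pin 126 mm tall.
- lever (a joint): Red hand lever's angle about the hinge axis, rad. 0 = at rest, fully out (it points along the clamp's -y, splayed 0.15 rad away from the bar); grows as pressed towards the bar (counter-clockwise from above). A spring returns it: 1.3 N to start, 2 to 3 N near the stop, 120 mm from the hinge. Stops at 0.24 to 0.37, varying; without the stop it would reach the bar at about 0.45.
- press_point (a point): Point on the red outer face of the lever, 120 mm from the hinge axis, at mid-height (90 mm above the bench), where to push; moves with the lever. The lever bears on the stop only while the push exceeds the spring: 6 to 15 N here is right, over 40 N is forcing it. At rest the point lies at clamp x -24, y -118 mm. The space before it, on the clamp's -x side, is free above the 12 mm plate.
- lever_end (a point): Tip of the lever's round red end (20 mm across), 162 mm from the hinge axis; moves with the lever. The lever is a level blade 12 mm thick and 26 mm high, mid-height 90 mm above the bench: outer 8 mm red, inner side black.
- lever_inside: The black strip, 4 mm thick, 124 mm long and 24 mm high, that is the lever's inner side, facing the bar. Origin on the hinge axis at lever mid-height. Not to be touched.
- bar: Fixed black round bar, 24 mm across, along the clamp's y axis from y -175 to -45 mm at x 68 mm, centre 90 mm above the bench, on two steel posts. Origin coincides with the clamp's.
- stop: Brass post, 14 x 22 mm, 105 mm tall, with a level steel screw 9 mm across, between lever and bar at clamp y -60 mm. Origin on the bench under the screw's free end, which faces the lever (-x). Its clamp x varies from 11.5 to 18.5 mm and sets where the lever stops: its end 12 to 32 mm short of the bar.
- stop_end (a point): Free end of the stop's screw, 90 mm above the bench, where the lever's rubber inner side meets it, 60 mm from the hinge; the rubber gives 1 to 2 mm under 10 N, then holds.
- cylinder: Loose white measuring cylinder, 155 mm tall, 34 mm wide body on a 68 mm foot, standing beyond the bar. Origin under its foot.
- pipette: Loose white pipette lying on the bench before the lever, 238 mm long, 28 mm wide, 24 mm high. Origin on the bench, 118 mm from its thin end, its x axis towards that end.
- tray: Loose open blue tray, 100 x 150 x 35 mm, on the bench beyond the lever's free end. Origin under its centre.

How it is judged:
By the outcome, as a careful person would: the job done as asked, in the order asked, and still so for the second after the job is handed in, with the robot touching nothing.
It also fails if it takes over 40 s, if anything falls off the work surface, if the arm or the gripper's body presses on something with over 40 N, if the wrist force passes 120 N, or if a joint passes its speed limit or range.

## Working session

There is one attempt and no reset: what is moved stays moved. The work goes in short steps, Python scripts to look and compute and a shell command to move; the robot and the scene stay as the last step left them, time stands still between calls to the robot, and variables do not carry over. Pictures are saved under pics/ and viewed, at most 10 in all, crops included, and the job is handed in when it is done.

```bash
mkdir -p pics; cat > h.py <<'E'
import numpy as np, cv2
from workcell import bot
def ray(f,u,v):
    E=np.array(f["extrinsics"]);R=E[:3,:3];t=E[:3,3]
    d=R.T@np.array([(u-f["cx"])/f["fx"],(v-f["cy"])/f["fy"],1.]);return -R.T@t,d
def onz(f,u,v,z):
    o,d=ray(f,u,v);return o+d*(z-o[2])/d[2]
def proj(f,p):
    E=np.array(f["extrinsics"]);c=E[:3,:3]@np.array(p)+E[:3,3]
    return f["fx"]*c[0]/c[2]+f["cx"],f["fy"]*c[1]/c[2]+f["cy"]
def tri(a,b):
    A=np.zeros((3,3));B=np.zeros(3)
    for o,d in (a,b):
        d=d/np.linalg.norm(d);P=np.eye(3)-np.outer(d,d);A+=P;B+=P@o
    return np.linalg.solve(A,B)
E
python3 - <<'E'
from h import *
import pickle
F={n:bot.grab_frame(n) for n in("top","scene")}
pickle.dump(F,open("f0.pkl","wb"))
for n,f in F.items(): cv2.imwrite(f"pics/{n}0.png",np.array(f["pixels"])[:,:,::-1]); print(n,f["fx"],np.round(np.linalg.inv(f["extrinsics"]),3).tolist())
print(bot.observe())
E
```

```text
top 552.3267035132786 [[0.012, -0.986, 0.166, 0.396], [-1.0, -0.014, -0.012, -0.076], [0.015, -0.166, -0.986, 1.061], [0.0, 0.0, 0.0, 1.0]]
scene 583.437088210309 [[0.844, 0.335, -0.419, 0.909], [0.536, -0.517, 0.667, -0.619], [0.007, -0.788, -0.616, 0.596], [0.0, 0.0, 0.0, 1.0]]
{'clock': 0.1, 'qpos': array([ 1.11278874,  0.52199116, -0.0363427 ,  1.59995865,  0.02117954,
        1.02108266, -0.11278325]), 'qd': array([-0.00028619, -0.00133183,  0.00010088, -0.00191857, -0.00061199,
        0.00035984, -0.00095777]), 'joint_efforts': array([ 5.63136680e-03, -9.28486204e+01,  1.98511675e+00, -3.70531619e+01,
        1.82819297e-02,  5.35369836e-03,  9.15657506e-05]), 'position': array([ 0.2362156 , -0.5783108 ,  0.23075746]), 'tool_rot': array([-3.14053785e+00,  4.84962339e-05,  3.87816058e-01]), 'force': array([-0.75077342, -0.13088592, -0.41079888]), 'moment': array([0.01988367, 0.04877337, 0.00792826]), 'finger_force': 0.0, 'grip_width': 0.0854580980039562}
```

View pics/top0.png

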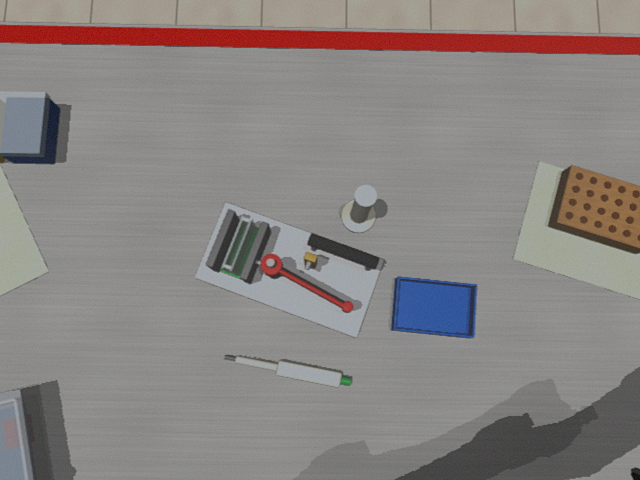

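View pics/scene0.png

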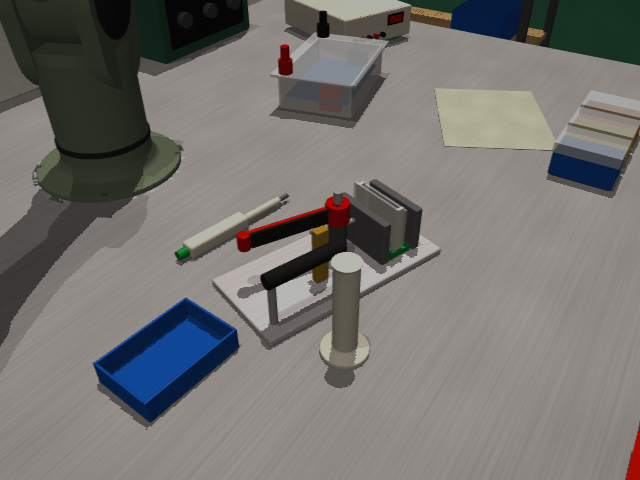

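The top view shows the hinge hub at (271,265), lever end at (347,307), stop at (310,260), bar from (310,240) to (380,264), plate corners about (228,203), (385,262), (358,337), (196,276), the pipette in front along y≈370 and the tray at (434,307). In the scene view the lever end is at (244,241) and the hub at (338,210).

```bash
python3 - <<'E'
from h import *
import pickle
F=pickle.load(open("f0.pkl","rb"))
T,S=F["top"],F["scene"]
def red(f,x0,x1,y0,y1):
    p=np.array(f["pixels"]).astype(int);m=((p[...,0]>90)&(p[...,1]<70)&(p[...,2]<70)).astype(np.uint8)
    k=np.zeros_like(m);k[y0:y1,x0:x1]=m[y0:y1,x0:x1];return k
mt=red(T,240,370,240,330);ms=red(S,225,360,180,270)
def far(m,ref):
    v,u=np.nonzero(m);d=np.hypot(u-ref[0],v-ref[1]);i=d.argmax();return u[i],v[i]
def blob(m,c,r):
    v,u=np.nonzero(m);k=np.hypot(u-c[0],v-c[1])<r;return u[k].mean(),v[k].mean(),u[k].min(),u[k].max(),v[k].min(),v[k].max()
for n,m,ch,ce,r in(("top",mt,(271,265),(347,307),(12),),("scene",ms,(338,210),(244,241),13)):
    print(n,"hub",blob(m,ch,r+2),"end",blob(m,ce,r-5))
et=blob(mt,(347,307),7)[:2];es=blob(ms,(244,241),9)[:2]
print("end tri",tri(ray(T,*et),ray(S,*es)), "top@.103",onz(T,*et,.103))
ht=blob(mt,(271,265),14)[:2];hs=blob(ms,(338,210),14)[:2]
print("hub tri",tri(ray(T,*ht),ray(S,*hs)))
# plate corners
C=[(228,203),(385,262),(358,337),(196,276)]
W=np.array([onz(T,*c,.012) for c in C]);print(W.round(4).tolist(),[np.linalg.norm(W[i]-W[i-1]).round(4) for i in range(4)])
L=np.array([[70+25,140],[95,-190],[-65,-190],[-65,140]])/1e3 
A=L-L.mean(0);B=W[:,:2]-W[:,:2].mean(0);U,s,V=np.linalg.svd(A.T@B);R=(V.T@np.diag([1,np.linalg.det(V.T@U.T)])@U.T)
o=W[:,:2].mean(0)-R@L.mean(0);print("origin",o,"yaw",np.arctan2(R[1,0],R[0,0]),"res",(W[:,:2]-(L@R.T+o)).round(4).tolist())
a=-.15;tip=o+R@(.152*np.array([np.sin(a),-np.cos(a)]));print("pred end",tip,"press",o+R@[-.024,-.118])
for nm,c,z in(("tray",(434,307),.0),("pip green",(346,380),.012),("pip tip",(226,357),.012)):
    w=onz(T,*c,z)[:2];print(nm,w,"clamp",R.T@(w-o))
E
```

```text
top hub (np.float64(271.6048951048951), np.float64(265.13286713286715), np.int64(261), np.int64(283), np.int64(254), np.int64(274)) end (np.float64(346.7083333333333), np.float64(306.15625), np.int64(341), np.int64(352), np.int64(301), np.int64(311))
scene hub (np.float64(337.377990430622), np.float64(203.70334928229664), np.int64(324), np.int64(350), np.int64(196), np.int64(219)) end (np.float64(243.0), np.float64(236.14893617021278), np.int64(237), np.int64(249), np.int64(234), np.int64(244))
end tri [ 0.4605886  -0.13737539  0.10230431] top@.103 [ 0.46069248 -0.13718956  0.103     ]
hub tri [ 0.53135406 -0.00472576  0.10571972]
[[0.6644, 0.0894, 0.012], [0.5525, -0.2164, 0.012], [0.4093, -0.1644, 0.012], [0.5204, 0.1446, 0.012]] [np.float64(0.1542), np.float64(0.3257), np.float64(0.1523), np.float64(0.3284)]
origin [ 0.53111485 -0.00806673] yaw -0.34967580365220213 res [[-0.0039, -0.0015], [-0.0028, 0.0027], [0.0043, -0.0001], [0.0024, -0.0011]]
pred end [ 0.45828542 -0.1414829 ] press [ 0.46814124 -0.11070358]
tray [ 0.46818168 -0.31163646] clamp [ 0.04487625 -0.30675934]
pip green [ 0.33021865 -0.14218183] clamp [-0.1427918  -0.19482465]
pip tip [0.36951333 0.08154077] clamp [-0.18252094  0.0288212 ]
```

```bash
python3 -m crank '{"travel":[[1.7,4.5,0],[3.4,9,0],[5.1,13.5,0],[6.8,18,0],[8.5,22.5,0]],"turn":[[0,0,5],[0,0,10],[0,0,15],[0,0,20],[0,0,25]],"gripper":[1,1,1,1,1]}' 60
python3 -m crank '{"travel":[[1.7,4.5,0],[3.4,9,0],[5.1,13.5,0],[6.8,18,0],[8.5,22.5,0]],"turn":[[0,0,5],[0,0,10],[0,0,15],[0,0,20],[0,0,23]],"gripper":[1,1,1,1,1]}'
python3 -m crank '{"travel":[[1.2,3.6,0],[1.2,3.6,0],[1.2,3.6,0],[1.2,3.6,0],[1.2,3.6,0]],"turn":[[0,0,0],[0,0,0],[0,0,0],[0,0,0],[0,0,0]],"gripper":[1,1,1,1,1]}'
```

```text
clock: 0.6
position: [0.3215, -0.3517, 0.2312]
tool_rot: [-3.141, 0.0, 0.828]
force: [1.3, 0.3, 0.7]
grip_width: 0.0127
finger_force: 0.0
clock: 1.1
position: [0.4065, -0.1268, 0.2314]
tool_rot: [3.141, 0.0, 1.229]
force: [1.1, 0.1, 0.7]
grip_width: 0.0002
finger_force: 0.0
clock: 1.6
position: [0.418, -0.0936, 0.2312]
tool_rot: [-3.141, 0.0, 1.224]
force: [-0.5, 0.5, -0.9]
grip_width: 0.0004
finger_force: 0.0
```

```bash
python3 -m crank '{"travel":[[0,0,-3],[0,0,-6],[0,0,-9],[0,0,-11],[0,0,-12]],"turn":[[0,0,0],[0,0,0],[0,0,0],[0,0,0],[0,0,0]],"gripper":[1,1,1,1,1]}'
python3 -m crank '{"travel":[[0,0,-1.5],[0,0,-3],[0,0,-4],[0,0,-4.6],[0,0,-4.6]],"turn":[[0,0,0],[0,0,0],[0,0,0],[0,0,0],[0,0,0]],"gripper":[1,1,1,1,1]}'
python3 - <<'E'
from h import *
f=bot.grab_frame("top");s=bot.grab_frame("scene")
a=np.array(f["pixels"])[180:380,190:490,::-1];b=np.array(s["pixels"])[130:380,130:480,::-1]
a=cv2.resize(a,(400,267));b=cv2.resize(b,(400,286))
c=np.zeros((560,400,3),np.uint8);c[:267]=a;c[270:556]=b
cv2.imwrite("pics/a.png",cv2.resize(c,None,fx=1.07,fy=1.07))
E
```

```text
clock: 2.1
position: [0.4174, -0.0931, 0.1098]
tool_rot: [-3.139, 0.0, 1.224]
force: [-0.2, 0.5, 0.0]
grip_width: 0.0003
finger_force: 0.0
clock: 2.6
position: [0.4182, -0.0927, 0.0651]
tool_rot: [-3.141, 0.0, 1.225]
force: [0.2, 0.5, -0.2]
grip_width: -0.0001
finger_force: 0.0
```

View pics/a.png

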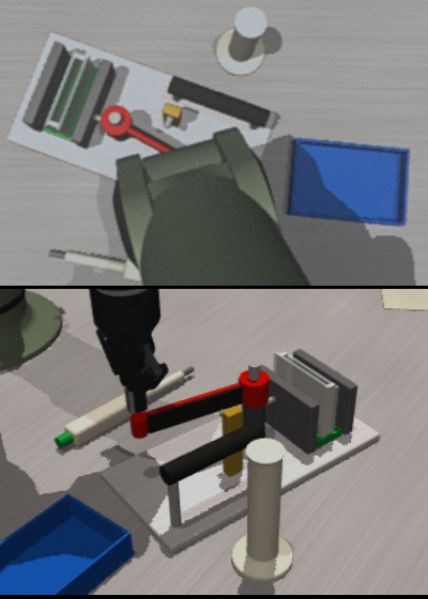

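The fingers stand just outside the lever at about (140,400) in the lower crop, with no contact. Now I'll approach and feel for the lever.

```bash
python3 -m crank '{"travel":[[0.6,-0.22,0],[1.2,-0.43,0],[1.8,-0.65,0],[2.4,-0.87,0],[2.8,-1.0,0]],"turn":[[0,0,0],[0,0,0],[0,0,0],[0,0,0],[0,0,0]],"gripper":[1,1,1,1,1]}'
python3 -m crank '{"travel":[[0.4,-0.15,0],[0.8,-0.3,0],[1.2,-0.43,0],[1.6,-0.58,0],[1.9,-0.68,0]],"turn":[[0,0,0],[0,0,0],[0,0,0],[0,0,0],[0,0,0]],"gripper":[1,1,1,1,1]}'
```

```text
clock: 3.2
position: [0.447, -0.1029, 0.0653]
tool_rot: [3.141, -0.0, 1.225]
force: [-0.0, 0.5, 0.1]
grip_width: -0.0
finger_force: 0.0
clock: 3.7
position: [0.4655, -0.1096, 0.0653]
tool_rot: [-3.141, 0.0, 1.225]
force: [-1.6, -0.8, 1.2]
grip_width: 0.0
finger_force: 1.4
```

```bash
python3 -m crank '{"travel":[[0.3,-0.11,0],[0.6,-0.22,0],[0.8,-0.29,0],[1.0,-0.36,0],[1.1,-0.4,0]],"turn":[[0,0,0],[0,0,0],[0,0,0],[0,0,0],[0,0,0]],"gripper":[1,1,1,1,1]}'
python3 - <<'E'
from h import *
s=bot.grab_frame("scene")
b=np.array(s["pixels"])[170:320,200:400,::-1]
cv2.imwrite("pics/b.png",cv2.resize(b,(800,600),interpolation=2))
E
```

```text
clock: 4.2
position: [0.4764, -0.1135, 0.0653]
tool_rot: [-3.142, 0.0, 1.225]
force: [-3.4, -0.6, 1.7]
grip_width: -0.0002
finger_force: 2.0
```

View pics/b.png

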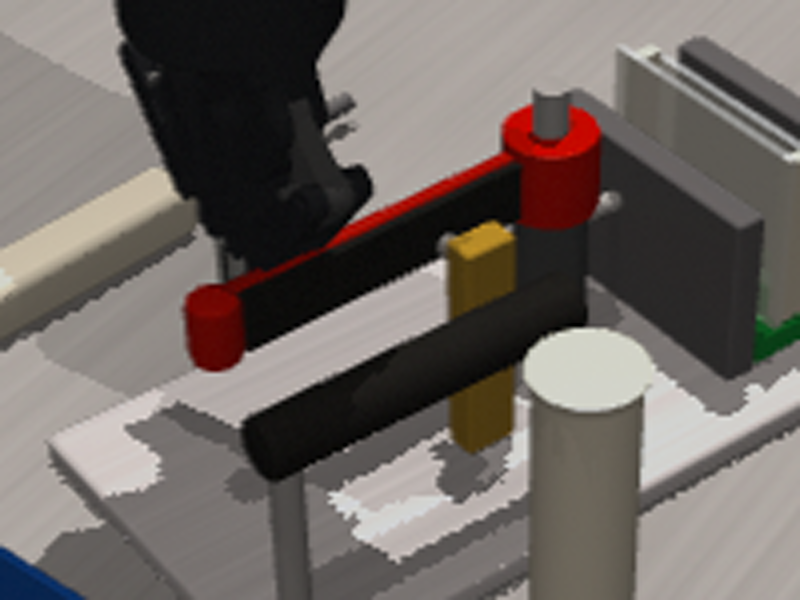

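The lever (red end at crop (215,325)) is pressed partway, well short of the screw (445,245). A finger knuckle sits low near the lever's top edge at (340,200), so I'll check the angle against the TCP to see which part is touching.

```bash
cat >> h.py <<'E'
def angle():
    f=bot.grab_frame("scene");p=np.array(f["pixels"]).astype(int)
    m=((p[...,0]>90)&(p[...,1]<70)&(p[...,2]<70))[:, :]
    m[:180]=0;m[290:]=0;m[:,:225]=0;m[:,360:]=0
    n,l,s,c=cv2.connectedComponentsWithStats(m.astype(np.uint8))
    u0=min(s[i,0] for i in range(1,n) if s[i,4]>40)
    v,u=np.nonzero(m);k=(u<u0+14);v,u=v[k],u[k]
    uc=u0+6.5;                       # axis of the round end, top rim middle
    vc=v[abs(u-uc)<2].min();vb=v[abs(u-uc)<2].max()
    o=np.array([.5312,-.0062]);w=onz(f,uc,(vc+vb)/2,.090)[:2]
    e=w-o;return uc,vc,vb,w,np.linalg.norm(e),np.arctan2(e[1],e[0])+np.pi/2+.345+.15
E
python3 - <<'E'
from h import *
import pickle
print(angle())
now=bot.grab_frame
F=pickle.load(open("f0.pkl","rb"))
class B: 
    def grab_frame(s,n): return F[n]
import h; h.bot=B(); print(h.angle())
s=bot.observe();d=np.array([.941,-.338]);n=np.array([.338,.941])
r=s["position"][:2]-[.5312,-.0062];print("tcp clamp",r@d,r@n,s["force"])
E
```

```text
(np.float64(252.5), np.int64(241), np.int64(262), array([ 0.48334614, -0.14631202]), np.float64(0.14805867027794847), np.float64(0.16588172083774708))
(np.float64(242.5), np.int64(231), np.int64(238), array([ 0.44704297, -0.12358496]), np.float64(0.1444355687236991), np.float64(-0.12699952143256002))
tcp clamp -0.015379553636360219 -0.11944620464540483 [-2.76282586 -1.51299061  1.83797185]
```

```bash
python3 - <<'E'
from h import *
f=bot.grab_frame("scene");o=np.array([.5312,-.0062])
for uv in((253.5,243),(253.5,244.5),(243,236.1)):
    w=onz(f,*uv,.103)[:2];e=w-o;print(w,np.linalg.norm(e),np.arctan2(e[1],e[0])+np.pi/2+.495)
for t in(0,.1,.15,.2,.25):
    a=-.345-.15+t-np.pi/2
    print(t,[np.round(proj(f,[o[0]+r*np.cos(a),o[1]+r*np.sin(a),.103]),1).tolist() for r in(.152,.162)])
E
```

```text
[ 0.48380965 -0.14311347] 0.14488320473343846 0.1617737848708779
[ 0.48588695 -0.14572911] 0.14670257007521387 0.180987895009589
[ 0.46183269 -0.13878686] 0.14963655829022068 0.01297774543344532
0 [[240.9, 235.9], [234.1, 238.0]]
0.1 [[245.6, 241.6], [239.1, 244.1]]
0.15 [[248.4, 244.3], [242.0, 247.1]]
0.2 [[251.4, 247.0], [245.3, 250.0]]
0.25 [[254.8, 249.6], [248.8, 252.8]]
```

```bash
python3 -m crank '{"travel":[[0,0,0.2],[0,0,0.5],[0.1,-0.04,0.5],[0.2,-0.07,0.5],[0.3,-0.11,0.5]],"turn":[[0,0,0],[0,0,0],[0,0,0],[0,0,0],[0,0,0]],"gripper":[1,1,1,1,1]}'
python3 -m crank '{"travel":[[0.1,-0.04,0],[0.2,-0.07,0],[0.3,-0.11,0],[0.3,-0.11,0],[0.3,-0.11,0]],"turn":[[0,0,0],[0,0,0],[0,0,0],[0,0,0],[0,0,0]],"gripper":[1,1,1,1,1]}'
```

```text
clock: 4.85
position: [0.4796, -0.1144, 0.0704]
tool_rot: [3.141, -0.0, 1.226]
force: [-2.5, 1.2, 1.4]
grip_width: 0.0002
finger_force: 1.1
clock: 5.35
position: [0.4823, -0.1155, 0.0703]
tool_rot: [-3.142, -0.0, 1.226]
force: [-2.0, 2.1, 1.3]
grip_width: 0.0001
finger_force: 1.1
```

```bash
python3 -m crank '{"travel":[[0.1,-0.04,0],[0.2,-0.07,0],[0.3,-0.11,0],[0.3,-0.11,0],[0.3,-0.11,0]],"turn":[[0,0,0],[0,0,0],[0,0,0],[0,0,0],[0,0,0]],"gripper":[1,1,1,1,1]}'
```

```text
clock: 5.85
position: [0.4853, -0.1167, 0.0703]
tool_rot: [-3.141, 0.0, 1.226]
force: [-2.4, 2.1, 0.6]
grip_width: -0.0001
finger_force: 1.2
```

```bash
python3 - <<'E'
from h import *
s=bot.grab_frame("scene")
b=np.array(s["pixels"])[170:320,200:400,::-1]
cv2.imwrite("pics/c.png",cv2.resize(b,(800,600),interpolation=2))
E
```

```text
(no output)
```

View pics/c.png

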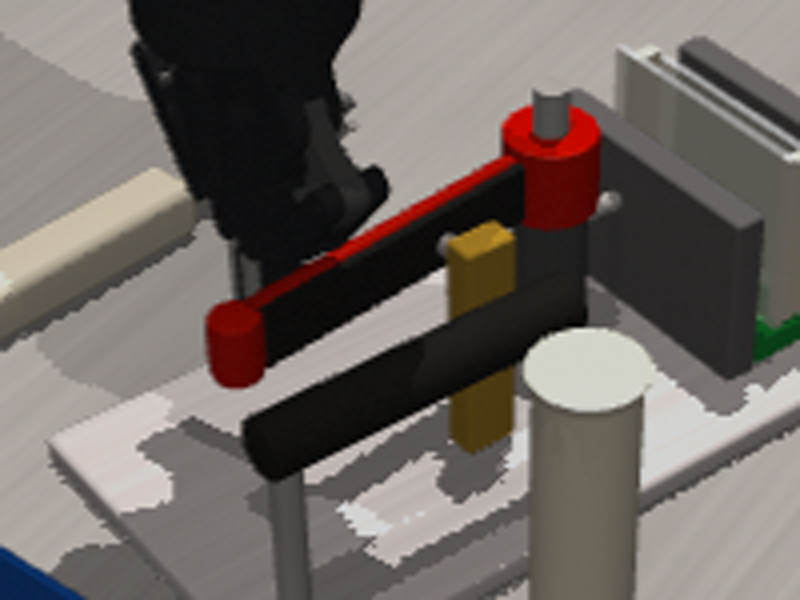

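The lever's inner face is now only a few mm from the screw tip at crop (443,243), and the finger is against the outer face with the knuckle above it. I'll keep going in 2 mm steps.

```bash
python3 -m crank '{"travel":[[0.05,-0.02,0],[0.1,-0.04,0],[0.15,-0.05,0],[0.2,-0.07,0],[0.2,-0.07,0]],"turn":[[0,0,0],[0,0,0],[0,0,0],[0,0,0],[0,0,0]],"gripper":[1,1,1,1,1]}'
```

```text
clock: 6.4
position: [0.4874, -0.1174, 0.0703]
tool_rot: [-3.142, -0.0, 1.226]
force: [-2.7, 1.7, -1.1]
grip_width: 0.0001
finger_force: 1.2
```

```bash
python3 -m crank '{"travel":[[0.05,-0.02,0],[0.1,-0.04,0],[0.15,-0.05,0],[0.2,-0.07,0],[0.2,-0.07,0]],"turn":[[0,0,0],[0,0,0],[0,0,0],[0,0,0],[0,0,0]],"gripper":[1,1,1,1,1]}'
```

```text
clock: 6.9
position: [0.4886, -0.1178, 0.0702]
tool_rot: [-3.14, 0.0, 1.226]
force: [-6.5, 4.8, 3.5]
grip_width: 0.0
finger_force: 3.8
```

```bash
python3 -m crank '{"travel":[[0.05,-0.02,0],[0.05,-0.02,0],[0.05,-0.02,0],[0.05,-0.02,0],[0.05,-0.02,0]],"turn":[[0,0,0],[0,0,0],[0,0,0],[0,0,0],[0,0,0]],"gripper":[1,1,1,1,1]}'; python3 -c "
from h import *
s=bot.observe();print(s['force'],-s['force'][:2]@[.941,-.338])"
```

```text
clock: 7.4
position: [0.4888, -0.1179, 0.0701]
tool_rot: [-3.14, 0.0, 1.226]
force: [-8.9, 5.3, 4.7]
grip_width: -0.0002
finger_force: 4.8
[-8.86273937  5.34149763  4.7001938 ] 10.14526394560797
```

```bash

python3 -m crank '{"travel":[[0,0,0],[0,0,0],[0,0,0],[0,0,0],[0,0,0]],"turn":[[0,0,0],[0,0,0],[0,0,0],[0,0,0],[0,0,0]],"gripper":[1,1,1,1,1]}'
python3 -m crank '{"travel":[[0,0,0],[0,0,0],[0,0,0],[0,0,0],[0,0,0]],"turn":[[0,0,0],[0,0,0],[0,0,0],[0,0,0],[0,0,0]],"gripper":[1,1,1,1,1]}'
python3 - <<'E'
from h import *
s=bot.grab_frame("scene")
b=np.array(s["pixels"])[170:320,200:400,::-1]
cv2.imwrite("pics/d.png",cv2.resize(b,(800,600),interpolation=2))
E
```

```text
clock: 7.9
position: [0.4888, -0.1179, 0.0701]
tool_rot: [-3.14, 0.0, 1.226]
force: [-9.0, 6.3, 4.3]
grip_width: -0.0001
finger_force: 4.8
clock: 8.4
position: [0.4888, -0.1179, 0.0701]
tool_rot: [-3.14, 0.0, 1.226]
force: [-8.9, 5.4, 5.1]
grip_width: -0.0003
finger_force: 4.8
```

View pics/d.png

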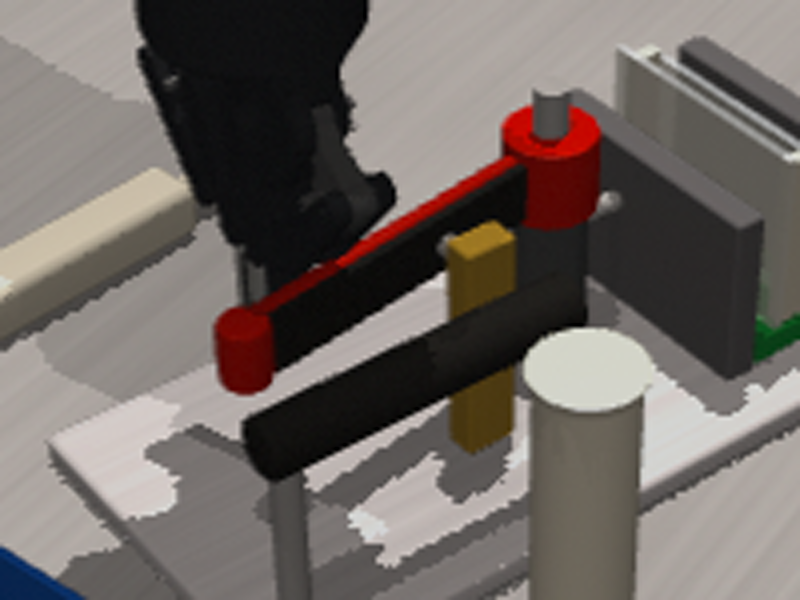

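The lever now bears on the screw at crop (443,243), and its end is clearly short of the bar. I'll hold two more calls, then withdraw the way I came.

```bash

python3 -m crank '{"travel":[[0,0,0],[0,0,0],[0,0,0],[0,0,0],[0,0,0]],"turn":[[0,0,0],[0,0,0],[0,0,0],[0,0,0],[0,0,0]],"gripper":[1,1,1,1,1]}'
python3 -m crank '{"travel":[[0,0,0],[0,0,0],[-0.2,0.07,0],[-0.5,0.18,0],[-0.9,0.32,0]],"turn":[[0,0,0],[0,0,0],[0,0,0],[0,0,0],[0,0,0]],"gripper":[1,1,1,1,1]}'
python3 -m crank '{"travel":[[-0.5,0.18,0],[-1,0.36,0],[-1.5,0.54,0],[-2,0.72,0],[-2.5,0.9,0]],"turn":[[0,0,0],[0,0,0],[0,0,0],[0,0,0],[0,0,0]],"gripper":[1,1,1,1,1]}'
python3 -m crank '{"travel":[[-0.5,0.18,0],[-1,0.36,0],[-1.5,0.54,0],[-2,0.72,0],[-2.5,0.9,0]],"turn":[[0,0,0],[0,0,0],[0,0,0],[0,0,0],[0,0,0]],"gripper":[1,1,1,1,1]}'
python3 -m crank '{"travel":[[-0.5,0.18,0],[-0.9,0.32,0],[-0.9,0.32,0],[-0.9,0.32,0],[-0.9,0.32,0]],"turn":[[0,0,0],[0,0,0],[0,0,0],[0,0,0],[0,0,0]],"gripper":[1,1,1,1,1]}'
```

```text
clock: 8.95
position: [0.4888, -0.1179, 0.0701]
tool_rot: [-3.14, 0.0, 1.226]
force: [-9.4, 5.3, 4.4]
grip_width: 0.0002
finger_force: 4.8
clock: 9.45
position: [0.4806, -0.1153, 0.0703]
tool_rot: [3.141, 0.0, 1.225]
force: [-2.1, 0.1, -1.2]
grip_width: -0.0002
finger_force: 1.1
clock: 9.95
position: [0.4556, -0.1058, 0.0704]
tool_rot: [3.141, -0.0, 1.226]
force: [-1.3, 1.2, 0.1]
grip_width: 0.0001
finger_force: 0.5
clock: 10.45
position: [0.4304, -0.097, 0.0703]
tool_rot: [3.142, 0.0, 1.225]
force: [0.0, 0.6, -0.3]
grip_width: 0.0004
finger_force: 0.0
clock: 10.95
position: [0.422, -0.0939, 0.0703]
tool_rot: [3.141, -0.0, 1.225]
force: [0.4, -0.7, 0.5]
grip_width: 0.0001
finger_force: 0.0
```

Free of the lever; now up and away.

```bash

python3 -m crank '{"travel":[[0,0,3],[0,0,6],[0,0,9],[0,0,12],[0,0,15]],"turn":[[0,0,0],[0,0,0],[0,0,0],[0,0,0],[0,0,0]],"gripper":[1,1,1,1,1]}'
python3 -m crank '{"travel":[[-1,-4,0],[-2,-8,0],[-3,-12,0],[-4,-16,0],[-5,-20,0]],"turn":[[0,0,0],[0,0,0],[0,0,0],[0,0,0],[0,0,0]],"gripper":[1,1,1,1,1]}'
python3 -m crank '{"travel":[[-1,-4,0],[-2,-8,0],[-3,-11,0],[-3,-12,0],[-3,-12,0]],"turn":[[0,0,0],[0,0,0],[0,0,0],[0,0,0],[0,0,0]],"gripper":[1,1,1,1,1]}'
python3 - <<'E'
from h import *
import pickle
F=pickle.load(open("f0.pkl","rb"))
for n in("scene","top"):
    f=bot.grab_frame(n);p=np.array(f["pixels"]);q=np.array(F[n]["pixels"])
    if n=="scene":cv2.imwrite("pics/e.png",p[:,:,::-1])
    for k,g in(("now",p),("before",q)):
        g=g.astype(int);m=(g[...,0]>90)&(g[...,1]<70)&(g[...,2]<70);c,r=((243,236),9) if n=="scene" else ((347,306),8)
        v,u=np.nonzero(m);s=np.hypot(u-c[0],v-c[1])<r;print(n,k,u[s].mean(),v[s].mean(),s.sum())
E
```

```text
clock: 11.45
position: [0.4217, -0.0939, 0.2216]
tool_rot: [3.142, -0.0, 1.225]
force: [0.3, 0.2, -0.9]
grip_width: -0.0001
finger_force: 0.0
clock: 11.95
position: [0.3712, -0.2956, 0.2205]
tool_rot: [3.141, 0.0, 1.225]
force: [0.9, 0.8, -0.1]
grip_width: -0.0003
finger_force: 0.0
clock: 12.45
position: [0.3415, -0.4148, 0.2199]
tool_rot: [-3.141, -0.0, 1.224]
force: [-0.3, 0.8, 0.2]
grip_width: -0.0003
finger_force: 0.0
scene now 242.87878787878788 234.23232323232324 99
scene before 242.94897959183675 234.20408163265307 98
top now 346.26262626262627 306.050505050505 99
top before 346.3333333333333 306.01960784313724 102
```

View pics/e.png

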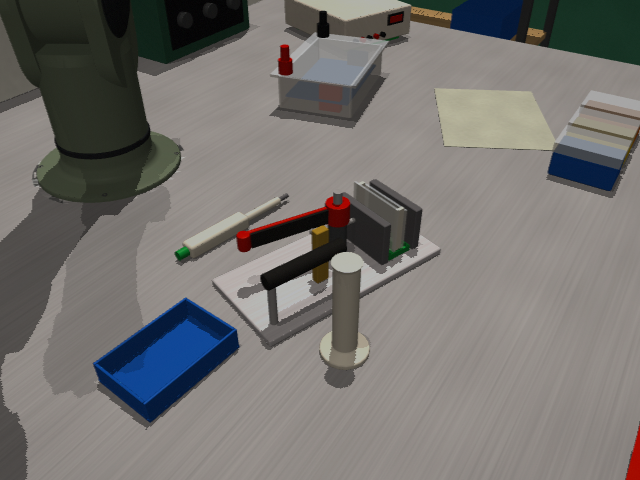

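The lever end is back at (243,236), the same as before. The pipette, tray and cylinder have not moved, and the arm is clear.

```bash
python3 -c "
from workcell import bot
print(bot.job_done())"
```

```text
the job is handed in; nothing more can be done
None
```

The lever was pressed onto its stop and held at about 10 N for about two seconds, then sprang fully back out; the arm is clear, the cylinder, pipette and tray did not move, and the job is handed in at about 12.5 s.

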